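# Lock a drying peg into the slotted gear rail

## Task

Fit the orange drying peg into the slotted rail on the bamboo shelf, at the red mark: put its foot into the slot lengthwise, press it down gently against the spring, twist it a quarter turn, either way, and let it rise so that its grooves catch the rail's lips, easing it sideways by feel if they do not. Never force it: keep the peg's push on the rail below 25 N. Let go of it, upright and locked across the rail, and leave the mask, snorkel, jar and bottle opener where they are.

Things in the scene. Friction and masses are not known exactly. Their poses are not given: they have to be found in the camera images.
- peg_grip (a point): Centre of the orange blade of the loose drying peg (0.12 kg), 53 mm above the underside of its foot. z up, x along blade and foot, y across. Blade 44 (x) x 14 (y) x 38 (z) mm, 34 to 72 mm above the underside; a 12 mm round stem below it. The peg starts standing on the work surface (z = 0) before the shelf, any yaw; a half turn changes nothing.
- peg_foot (a point): Centre of the underside of the peg's steel foot (the spring-nut bar), axes as peg_grip. Foot 34 (x) x 18 (y) x 8 mm high. Two grooves run across its top along y, 3 mm deep and 5 mm wide, centred at x = +-11 mm; they take the rail's down-turned lip edges only within about 0.12 rad of square.
- rail: Aluminium slotted rail fixed on the shelf, slot upward; origin at the centre of its underside, z up, y along the slot, x across. 48 (x) x 228 (y, with end caps) x 24 mm high. A fixed blue peg is already locked in it at y = -60 mm, blade across the rail, top 84.5 mm above the rail's underside: the orange peg will look the same when locked.
- rail_mark (a point): Where the peg belongs: middle of the slot, level with the rail's top, between two red stripes on the lips, 45 mm from the rail's origin towards +y; axes as the rail's. Slot 20 mm wide (foot plus 1 mm each side), inside 43 mm wide. Lips 2.5 mm thick; at the slot they turn down (2.5 mm thick edge, rounded on top) to 6.5 mm below the rail's top.
- rail_inner (a point): Point at the mark 10 mm below the rail's top, where the foot's underside first meets the sprung plate that lies under the whole slot (this point stays fixed). The plate yields straight down from 4.5 N on, 1 N more per mm, to a hard stop 8 mm lower (12.5 N). Resting on the unpressed plate, the foot is wholly in the slot and cannot turn.
- rail_turn (a point): Point at the mark 14.5 mm below the rail's top: the foot turns only while its underside is between this level (9 N of spring) and the hard stop 18 mm below the top. Once crosswise and let go, it rises to 11.5 mm below the top, the lip edges at the bottom of its grooves, blade centre 65.5 mm above the rail's underside; the spring holds it there.
- shelf: Fixed low bamboo shelf on the work surface, 200 (x) x 840 (y) mm, top 20 mm high; origin at the centre of its underside. The rail, mask, snorkel, jar and opener stand on it.
- mask: Bystander: navy diving mask with twin glass lenses, 50 x 150 x 70 mm, loose, near the shelf's -y end; origin at its underside.
- snorkel_mid (a point): Bystander: lime-green snorkel tube, 22 mm thick, 370 mm long along its y, lying loose along the shelf's far edge; point at the middle of the tube.
- jar: Bystander: glass jar of shells with a cork-topped lid, 68 mm across, 94 mm high, loose; origin at its underside.
- opener: Bystander: flat stainless steel bottle opener, 148 x 41 x 4 mm, loose, near the shelf's +y end; origin at its underside.
Things that resemble listed ones, but are neither listed nor needed, are in the scene too. What is shaped like the part that bears peg_grip but blue is not meant.

How it is judged (in metres and radians):
On the way, in this order (a step that is already met when the one before it is completed fails the run):
1. the foot stands in the slot by the mark, blade along the rail, pressing the spring plate down (z of peg_grip in the frame of rail between 0.055 and 0.0665 m and angle between the x axis of peg_grip and the y axis of rail, either way round below 0.17 rad and horizontal distance between peg_grip and rail_mark below 0.02 m), for 0.1 s.
2. the peg has been turned to stand across the rail while pressed down under the lips (z of peg_grip in the frame of rail below 0.0632 m and angle between the x axis of peg_grip and the x axis of rail, either way round below 0.25 rad and horizontal distance between peg_grip and rail_mark below 0.02 m), for 0.05 s.
At the end, for the whole second after the job is handed in: The peg is released, at rest and upright (within 0.1 rad), within 12 mm of the red mark, its blade across the rail within 0.16 rad, risen so that the lips sit in its grooves (blade centre 64.2 to 67.5 mm above the rail's underside) (z of peg_grip in the frame of rail between 0.0642 and 0.0675 m and angle between the x axis of peg_grip and the x axis of rail, either way round below 0.16 rad and horizontal distance between peg_grip and rail_mark below 0.012 m and angle between peg_grip's own z axis and vertical below 0.1 rad and linear speed of peg below 0.01 m/s); the robot touches nothing.
It fails at once if the peg is pushed or jammed against the rail or its spring plate with more than 25 N (contact force between peg and rail above 25 N).
It fails at once if the mask, snorkel, jar or opener is moved more than 15 mm (distance of any of mask, snorkel_mid, jar, opener from where it was at the start of the episode above 0.015 m).
It also fails if it takes over 72 s, if anything falls off the work surface, if the arm or the gripper's body presses on something with over 40 N, if the wrist force passes 120 N, or if a joint passes its speed limit or range.

## Robot

A 6-joint arm with a two-finger parallel gripper is mounted at the origin on the work surface. World frame = base frame: x ahead of the robot, y to its left, z up, the work surface at z = 0. Lengths are in mm, angles in rad, forces in N, time in s.
With the tool pointing down it reaches from about 400 to 925 mm from the base axis. Payload 12.5 kg.
Tool frame: the origin (TCP) lies midway between the tips of the shut fingers; the grasp point (between the pads) lies 19 mm behind it (env.tcp_to_grasp is the distance from the TCP to the grasp point, in mm); z points along the fingers, y is the line along which they close (so a half turn about z gives the same grasp; the last joint's range is limited). The gripper opens to 95 mm and grips with 3 to 60 N. Pads are 20 mm wide; open, the fingers measure 119 mm over their backs; the gripper's body (75 mm by 180 mm) begins 59 mm behind the grasp point.
Start: joints at [1.106, 0.491, 1.559, -0, 1.092, -0.106], TCP at [219.454, 585.224, 214.661] pointing down, gripper open.
Joint ranges: [-3.1, 3.1], [-0.84, 2.19], [0.05, 2.79], [-1.13, 4.28], [0.06, 2.93], [-2.69, 2.69]. Speed limits (rad/s): [2.22, 2.22, 2.79, 3.14, 3.14, 3.14].

## Interface

Orientations are given as [roll, pitch, yaw] about the fixed x, y, z axes, in that order (R = Rz(yaw) Ry(pitch) Rx(roll)).
In Python, from cell import env gives the robot as it stands. The module is installed in compiled form; this text tells all that it offers.
- The arm moves only by the tool step_arm, never from a script. Its argument "plan" is a list that holds one entry, the list of rows, each a list of 5 numbers: the shift along the tool's x, y, z in mm, then the turn about the tool's z in degrees, then the opening, from -1 (shut) to 1 (fully open). A call has 1 to 8 rows; each row is the pose to reach, as a shift and turn from the pose commanded when the call began, along the tool's axes at that moment; what a row does not reach only later rows make up. A row lasts 1/12 s, in which the tool goes at most 41.7 mm and 7.16 degrees, less where a joint would pass 70% of its speed; a pose out of reach is approached as far as the arm can. A call with a gripper value outside its range is refused whole. The fingers move at their own pace and stop on an object; the grip force is fixed at half the most. Time passes only in rows, so rows that repeat a pose let the fingers close. It gives the time, the measured TCP pose, the force, the opening and the grip force at its end, in the units of the state.
- env.state(): the state, without advancing time (a new reading comes with each control period).
- env.read_camera(name): name is "scene" or "top" or "wrist"; returns the picture (480x640x3 uint8, blue, green, red); there is no depth.
- env.get_calibration(name): a dict with "K" (3x3 intrinsics, pixels), "extrinsics" (4x4, takes a point from world to camera coordinates). Camera axes: x right, y up, looking along -z (the intrinsics and any distortion apply to the point x, -y, -z); pixel columns grow to the right and rows downward; lengths in mm; the calibration is good to about 2 mm. A picture is of the moment at which its call begins: read the wrist's pose just before it. get_calibration takes no time and is no camera call; for the wrist camera it gives the pose at the moment of the call.
- env.job_done(): hands the job in; it is judged then, once.
The state is a dict: "t": time; "joints": joint angles; "qvel": joint speeds; "tau": joint torques, N m; "eef_pos": TCP position; "tcp_rot": TCP orientation; "ft_force": force on the tool from outside, world axes, zero at the start; "moment": the same for the moment, N m; "opening": opening from 0.0 (shut) to 1.0 (fully open); "grip_force": force on a finger pad.
Only numpy, scipy, OpenCV 4.12 (cv2) and the standard library are available. Lean on these libraries where they do the work, as an engineer would, in place of code of your own. Each camera call takes 0.05 s, during which the arm holds its last target. There are 200 camera calls.

## Working session

There is one attempt and no reset: what is moved stays moved. The work goes in short steps, Python scripts to look and compute and a tool call to move; the robot and the scene stay as the last step left them, time stands still between calls to the robot, and variables do not carry over. Pictures are saved under pics/ and viewed, at most 10 in all, crops included, and the job is handed in when it is done.

Besides the shell and the picture viewer there is one more tool, called after "Emit:" as name([rows], argument=value, ...), one row to a line, values as JSON. step_arm: Moves the arm, as the interface text tells. Its arguments: {"type":"object","properties":{"plan":{"type":"array"}},"required":["plan"]}

```bash
mkdir -p pics
python3 - <<'E'
from cell import env
import cv2,numpy as np
s=env.state();print(s)
for n in("scene","top"):
    im=env.read_camera(n);cv2.imwrite(f"pics/{n}0.png",im);c=env.get_calibration(n);print(n,np.round(c["K"],1).tolist(),np.round(c["extrinsics"],3).tolist(),[k for k in c])
E
```

```text
{'t': 0.0, 'joints': array([ 1.10638600e+00,  4.91577645e-01,  1.55944730e+00,  1.16551023e-07,
        1.09171606e+00, -1.05566551e-01]), 'qvel': array([-2.66754247e-03,  1.26828060e-03, -1.64600878e-03,  1.89505616e-03,
        1.89578653e-03, -4.22317735e-05]), 'tau': array([ 7.47690046e-04, -6.12641215e+01, -2.58191121e+01,  6.93251984e-02,
        4.81964636e-02, -9.72591351e-05]), 'eef_pos': array([219.34280532, 584.98294203, 214.05125931]), 'tcp_rot': array([-3.14045070e+00, -1.21105453e-04,  2.78274875e+00]), 'ft_force': array([-0.64922064,  0.05583445, -0.139881  ]), 'moment': array([-1.14392293e-02, -3.77605049e-06,  2.39598062e-02]), 'grip_force': 0.0, 'opening': 0.9991033735270599}
scene [[562.4, 0.0, 321.7], [0.0, 562.4, 239.7], [0.0, 0.0, 1.0]] [[-0.418, 0.908, 0.009, 205.26], [-0.561, -0.266, 0.784, 300.95], [0.714, 0.323, 0.621, -1655.354], [0.0, 0.0, 0.0, 1.0]] ['K', 'extrinsics']
top [[475.3, 0.0, 314.3], [0.0, 475.3, 229.4], [0.0, 0.0, 1.0]] [[-0.027, -1.0, -0.013, 50.053], [0.985, -0.029, 0.17, -588.692], [-0.17, -0.008, 0.985, -892.592], [0.0, 0.0, 0.0, 1.0]] ['K', 'extrinsics']
```

View pics/top0.png

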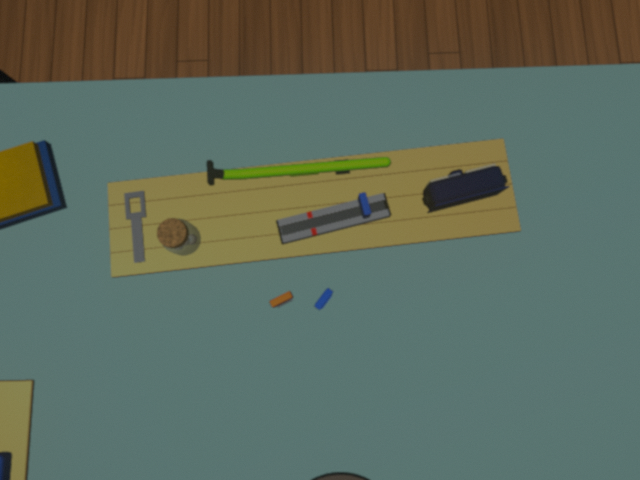

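View pics/scene0.png

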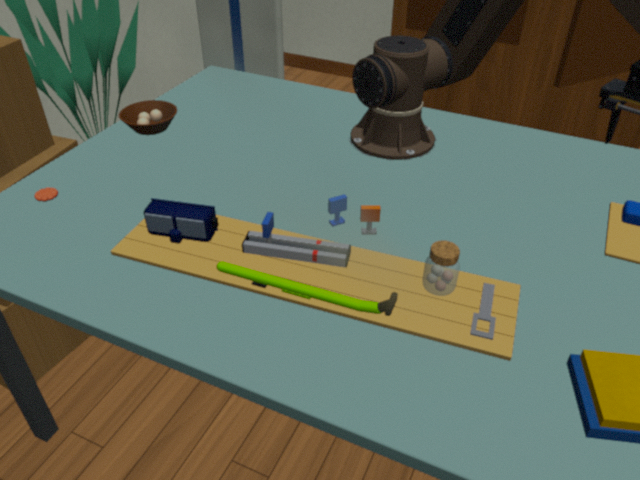

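The top view shows three pegs: orange loose at (282,299), blue loose at (324,299) and blue locked in the rail at (365,205). Only the orange one fits the description. The red stripes are at about (310,215) and (314,231). Next I'll confirm the peg in a crop and measure it.

```bash
cat > h.py <<'E'
from cell import env
import cv2,numpy as np
def ray(c,px,z):
    K,E=c["K"],c["extrinsics"];R,t=E[:3,:3],E[:3,3]
    d=np.linalg.inv(K)@np.array([px[0],px[1],1.]);d=R.T@(d*[1,-1,-1]);o=-R.T@t
    return (o+d*(z-o[2])/d[2])
def mask(im,lo,hi): return cv2.inRange(cv2.cvtColor(im,cv2.COLOR_BGR2HSV),lo,hi)
def blobs(m,mn=20):
    cs,_=cv2.findContours(m,cv2.RETR_EXTERNAL,cv2.CHAIN_APPROX_NONE);return [c for c in cs if cv2.contourArea(c)>=mn]
E
python3 - <<'E'
from h import *
im=cv2.imread("pics/top0.png");c=env.get_calibration("top")
cv2.imwrite("pics/crop0.png",cv2.resize(im[180:320,255:415],None,fx=5,fy=4.28 and 5,interpolation=cv2.INTER_CUBIC)[:600])
cv2.imwrite("pics/crop0.png",cv2.resize(im[190:320,255:405],None,fx=4.5,fy=4.5,interpolation=cv2.INTER_CUBIC))
for nm,lo,hi,z in(("orange",(6,120,80),(20,255,255),72),("red",(0,150,80),(4,255,255),44)):
    for b in blobs(mask(im,lo,hi),8):
        (u,v),wh,a=cv2.minAreaRect(b);bp=cv2.boxPoints(((u,v),wh,a))
        if 180<v<320 and 250<u<400: print(nm,(u,v),wh,a,ray(c,(u,v),z).round(1),[ray(c,p,z)[:2].round(1).tolist() for p in bp])
for p in((278,222),(386,195),(283,243),(390,215)): print(p,ray(c,p,44).round(1))
print("blue top",ray(c,(363,196),104.5).round(),ray(c,(367,214),104.5).round())
w=env.get_calibration("wrist");print(w["K"],w["extrinsics"].round(3))
E
```

```text
orange (280.7000427246094, 298.9000244140625) (6.708203315734863, 21.913463592529297) 63.43495178222656 [454.5 100.5  72. ] [[451.5, 121.9], [468.9, 84.5], [457.5, 79.0], [440.2, 116.4]]
red (313.5000305175781, 231.00003051757812) (5.81377649307251, 3.5777084827423096) 63.43495178222656 [587.8  35.2  44. ] [[591.6, 40.9], [594.6, 34.4], [584.0, 29.5], [580.9, 36.0]]
red (309.0, 215.0) (4.0, 4.0) 90.0 [620.6  43.4  44. ] [[624.8, 47.3], [624.6, 39.2], [616.4, 39.5], [616.6, 47.5]]
(278, 222) [608.1 105.9  44. ]
(386, 195) [ 657.2 -113.2   44. ]
(283, 243) [565.3  96.5  44. ]
(390, 215) [ 615.8 -119.    44. ]
blue top [642. -61. 104.] [607. -67. 104.]
[[390.3579871    0.         322.14887246]
 [  0.         390.3579871  239.6712057 ]
 [  0.           0.           1.        ]] [[ 3.52000e-01  9.36000e-01 -0.00000e+00 -6.24504e+02]
 [-9.02000e-01  3.39000e-01 -2.68000e-01  2.97150e+01]
 [-2.51000e-01  9.50000e-02  9.63000e-01 -3.91570e+02]
 [ 0.00000e+00  0.00000e+00  0.00000e+00  1.00000e+00]]
```

View pics/crop0.png

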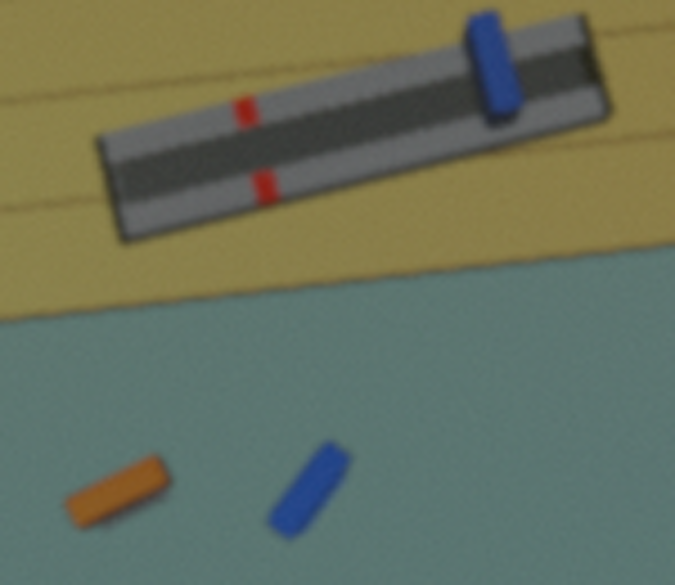

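The crop confirms it: the orange peg is at left, with a blue decoy beside it and the locked blue peg in the rail. Peg is at about (454,100), blade at 115°. The mark is at about (604,39) and the rail's yaw is about 0.22. I'll move to hover above the peg.

Emit:
step_arm([
  [[-390,-371,40,44,1],[-390,-371,40,44,1],[-390,-371,40,44,1],[-390,-371,40,44,1],[-390,-371,40,44,1],[-390,-371,40,44,1],[-390,-371,40,44,1],[-390,-371,40,44,1]],
])

```text
t: 0.77
eef_pos: [364.8, 284.3, 189.8]
tcp_rot: [3.142, 0.0, 2.013]
ft_force: [1.0, 0.9, -0.1]
opening: 1.0
grip_force: 0.0
```

Emit:
step_arm([
  [[-200,2,15,0,1],[-200,2,15,0,1],[-200,2,15,0,1],[-200,2,15,0,1],[-200,2,15,0,1],[-200,2,15,0,1],[-200,2,15,0,1]],
])

```text
t: 1.35
eef_pos: [452.6, 105.0, 174.5]
tcp_rot: [-3.141, -0.0, 2.011]
ft_force: [0.5, -0.4, 0.4]
opening: 0.998
grip_force: 0.0
```

```bash
cat > look.py <<'E'
from h import *
import sys
s=env.state();c=env.get_calibration("wrist");im=env.read_camera("wrist")
cv2.imwrite(f"pics/{sys.argv[1]}.png",im);np.savez(f"pics/{sys.argv[1]}.npz",K=c["K"],extrinsics=c["extrinsics"],yaw=s["tcp_rot"][2],p=s["eef_pos"])
print(s["t"],s["eef_pos"].round(2),s["tcp_rot"].round(4),s["joints"].round(2))
E=c["extrinsics"];print("cam",(-E[:3,:3].T@E[:3,3]).round(1))
E
python3 look.py w1
```

```text
1.35 [452.56 105.   174.55] [-3.1409e+00 -4.0000e-04  2.0113e+00] [ 0.09  0.32  1.99  0.    0.84 -0.36]
cam [419.8 173.1 345.4]
```

View pics/w1.png

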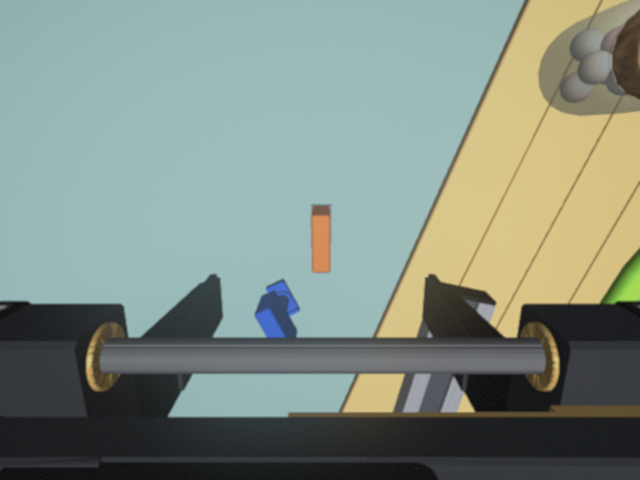

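The wrist view shows the orange blade between the fingers, top face at (321,243), with its dark end face at rows 205-213. The blue decoy at (276,310) is clear of the fingers. I'll refine the position from the top face.

```bash
cat > peg.py <<'E'
from h import *
import sys
c=np.load(f"pics/{sys.argv[1]}.npz");im=cv2.imread(f"pics/{sys.argv[1]}.png");z=float(sys.argv[2])
hs=cv2.cvtColor(im,cv2.COLOR_BGR2HSV);m=cv2.inRange(hs,(4,120,180),(18,255,255))
b=max(blobs(m),key=cv2.contourArea);r=cv2.minAreaRect(b);bp=cv2.boxPoints(r)
W=np.array([ray(c,p,z)[:2] for p in bp]);e=[W[1]-W[0],W[2]-W[1]];e.sort(key=np.linalg.norm)
ctr=W.mean(0);d=ctr-c["p"][:2];y=float(c["yaw"])
print("rect",r,"ctr",ctr.round(1),"size",[np.linalg.norm(k).round(1) for k in e],"blade deg",np.degrees(np.arctan2(e[1][1],e[1][0])).round(2),"tool x deg",np.degrees(y).round(2))
print("shift tool x,y",(d@[np.cos(y),np.sin(y)]).round(1),(d@[np.sin(y),-np.cos(y)]).round(1))
E
python3 peg.py w1 72
```

```text
rect ((320.5, 243.5), (55.0, 17.0), 90.0) ctr [452.5 101. ] size [np.float64(12.1), np.float64(41.7)] blade deg -64.52 tool x deg 115.24
shift tool x,y -3.6 -1.7
```

Emit:
step_arm([
  [[-4,-2,100,0,1],[-4,-2,100,0,1],[-4,-2,100,0,1],[-4,-2,138,0,1],[-4,-2,138,0,1],[-4,-2,138,0,1],[-4,-2,138,0,1],[-4,-2,138,0,-1]],
])

```text
t: 2.07
eef_pos: [452.9, 102.5, 38.9]
tcp_rot: [3.139, 0.001, 2.016]
ft_force: [0.3, 0.7, 0.8]
opening: 0.966
grip_force: 0.0
```

Emit:
step_arm([
  [[0,0,0,0,-1],[0,0,0,0,-1],[0,0,0,0,-1],[0,0,0,0,-1],[0,0,0,0,-1],[0,0,0,0,-1],[0,0,0,0,-1],[0,0,0,0,-1]],
])

```text
t: 2.73
eef_pos: [452.1, 101.9, 36.9]
tcp_rot: [-3.142, -0.0, 2.015]
ft_force: [-0.1, 0.5, -0.6]
opening: 0.424
grip_force: 0.0
```

Emit:
step_arm([
  [[0,0,0,0,-1],[0,0,0,0,-1],[0,0,0,0,-1],[0,0,0,0,-1],[0,0,0,0,-1],[0,0,0,0,-1],[0,0,0,0,-1],[0,0,0,0,-1]],
])

```text
t: 3.4
eef_pos: [452.1, 101.9, 36.9]
tcp_rot: [3.142, -0.0, 2.015]
ft_force: [0.8, -0.1, -1.3]
opening: 0.151
grip_force: 30.0
```

Emit:
step_arm([
  [[0,0,-40,0,-1],[0,0,-80,0,-1],[-95,45,-140,5,-1],[-190,94,-150,13,-1],[-190,94,-150,13,-1],[-190,94,-150,13,-1],[-190,94,-150,13,-1],[-190,94,-150,13,-1]],
])

```text
t: 4.07
eef_pos: [622.1, -32.5, 188.3]
tcp_rot: [3.138, 0.002, 1.786]
ft_force: [-0.1, 1.0, -1.3]
opening: 0.147
grip_force: 30.0
```

Emit:
step_arm([
  [[0,0,0,0,-1],[0,0,0,0,-1],[0,0,0,0,-1]],
])

```text
t: 4.32
eef_pos: [617.6, -28.7, 186.3]
tcp_rot: [-3.14, -0.001, 1.788]
ft_force: [-0.6, -0.3, -0.5]
opening: 0.147
grip_force: 30.0
```

```bash
python3 look.py w2
```

```text
4.3167 [617.62 -28.73 186.3 ] [-3.1401e+00 -8.0000e-04  1.7882e+00] [-0.15  0.51  1.61  0.    1.03 -0.37]
cam [600.9  44.7 357.1]
```

View pics/w2.png

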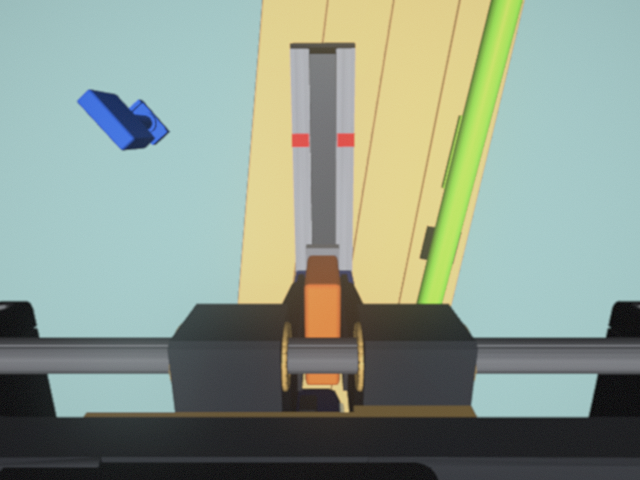

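The held peg is at (322,300). The rail lies ahead with red stripes at (300,140) and (346,140), running nearly straight up the picture. Measuring the mark and the rail's direction.

```bash
cat > rail.py <<'E'
from h import *
import sys
n=sys.argv[1];v0,v1=int(sys.argv[2]),int(sys.argv[3]);c=np.load(f"pics/{n}.npz");im=cv2.imread(f"pics/{n}.png")
y=float(c["yaw"]);X=np.array([np.cos(y),np.sin(y)]);Y=np.array([np.sin(y),-np.cos(y)])
P=[]
for b in blobs(mask(im,(0,110,100),(5,255,255)),40):
    m=np.zeros(im.shape[:2],np.uint8);cv2.drawContours(m,[b],-1,255,-1);M=cv2.moments(m,True);u,v=M["m10"]/M["m00"],M["m01"]/M["m00"];x0,y0,w,h=cv2.boundingRect(b)
    p=ray(c,(u,v),44);P.append(p[:2]);print("red",round(u,1),round(v,1),(w,h),p.round(1))
    a=P[-1]
# outer edges & slot edges by horizontal gradient near expected columns
hsv=cv2.cvtColor(im,cv2.COLOR_BGR2HSV);sat=hsv[...,1].astype(float);val=cv2.GaussianBlur(hsv[...,2],(3,3),0).astype(float)
L=[[],[],[],[]]
for v in range(v0,v1):
    g=np.diff(sat[v,270:380]);gv=np.diff(val[v,270:380])
    for k,(sig,a,b) in enumerate(((-g,10,40),(-gv,30,50),(gv,52,75),(g,70,100))):
        j=a+int(np.argmax(sig[a:b]));L[k].append((270+j+.5,v))
for k,l in enumerate(L):
    w=np.array([ray(c,p,44)[:2] for p in l]);t=(w-c["p"][:2]);tx,ty=t@X,t@Y
    f=np.polyfit(tx,ty,1)
    for _ in range(3):
        r=ty-np.polyval(f,tx);o=abs(r)<max(1,1.5*r.std());f=np.polyfit(tx[o],ty[o],1)
    print("edge",k,"slope deg",np.degrees(np.arctan(f[0])).round(2),"tool y at mark",np.polyval(f,(np.mean(P,0)-c["p"][:2])@X).round(2),"res",(ty-np.polyval(f,tx))[o].std().round(2))
m=np.mean(P[:2],0);d=m-c["p"][:2];print("mark",m.round(1),"shift tool x,y",(d@X).round(2),(d@Y).round(2))
E
python3 rail.py w2 60 230; python3 peg.py w2 222
```

```text
red 345.4 139.6 (16, 13) [619.7  42.8  44. ]
red 300.4 140.0 (16, 13) [585.6  35.   44. ]
edge 0 slope deg -0.39 tool y at mark -23.95 res 0.23
edge 1 slope deg -0.37 tool y at mark -10.22 res 0.24
edge 2 slope deg -0.19 tool y at mark 9.97 res 0.26
edge 3 slope deg -0.29 tool y at mark 23.6 res 0.25
mark [602.7  38.9] shift tool x,y 69.24 -0.03
rect ((322.0, 310.0), (52.0, 34.0), 90.0) ctr [614.8 -18.9] size [np.float64(12.6), np.float64(21.5)] blade deg -76.92 tool x deg 102.45
shift tool x,y 10.2 -0.6
```

Emit:
step_arm([
  [[35,0,20,0,-1],[70,0.2,40,-0.3,-1],[70,0.2,70,-0.3,-1],[70,0.2,90,-0.3,-1],[70,0.2,98,-0.3,-1],[70,0.2,98,-0.3,-1],[70,0.2,98,-0.3,-1],[70,0.2,98,-0.3,-1]],
])

```text
t: 5.03
eef_pos: [604.3, 39.0, 90.3]
tcp_rot: [3.14, 0.0, 1.793]
ft_force: [-0.2, -0.2, -1.6]
opening: 0.148
grip_force: 30.0
```

Emit:
step_arm([
  [[0,0,0,0,-1],[0,0,0,0,-1],[0,0,0,0,-1]],
])

```text
t: 5.28
eef_pos: [604.0, 38.9, 89.7]
tcp_rot: [3.14, 0.0, 1.793]
ft_force: [-0.7, 0.3, -1.6]
opening: 0.144
grip_force: 30.0
```

```bash
python3 look.py w3; python3 rail.py w3 60 130
python3 - <<'E'
import cv2
im=cv2.imread("pics/w3.png");cv2.imwrite("pics/w3c.png",cv2.resize(im[60:360,200:440],None,fx=2,fy=2))
E
```

```text
5.2833 [604.04  38.94  89.7 ] [3.1404e+00 3.0000e-04 1.7929e+00] [-0.04  0.61  1.73  0.    0.8  -0.27]
cam [586.5 112.4 260.5]
red 290.2 265.6 (22, 17) [585.4  34.4  44. ]
red 349.7 265.3 (24, 18) [619.4  42.2  44. ]
edge 0 slope deg 2.81 tool y at mark -22.33 res 3.2
edge 1 slope deg -18.95 tool y at mark 25.2 res 2.55
edge 2 slope deg 7.69 tool y at mark -10.92 res 0.15
edge 3 slope deg 7.29 tool y at mark 1.04 res 2.77
mark [602.4  38.3] shift tool x,y -0.29 -1.76
```

View pics/w3c.png

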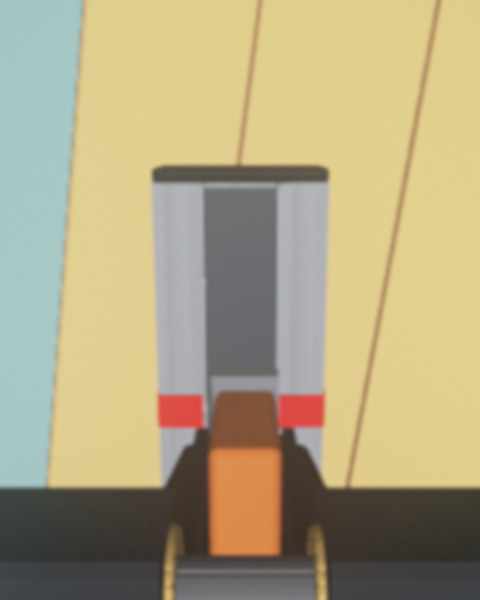

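The foot (light grey) is centred near column 322 and the slot near 320. The TCP readout agrees that the peg is about 1.3 mm right of slot centre. I'll measure the edges to get a precise figure.

```bash
cat > slot.py <<'E'
from h import *
import sys
n=sys.argv[1];c=np.load(f"pics/{n}.npz");g=cv2.GaussianBlur(cv2.imread(f"pics/{n}.png"),(3,3),0).astype(float).mean(2)
va,vb,vf0,vf1=map(int,sys.argv[2:6]);pz=float(c["p"][2])
y=float(c["yaw"]);X=np.array([np.cos(y),np.sin(y)]);Y=np.array([np.sin(y),-np.cos(y)])
def edges(v,a,b,s):
    d=s*np.diff(g[v]);j=a+int(np.argmax(d[a:b]));w=np.clip(d[j-2:j+3],0,None);return (w@np.arange(j-2,j+3))/w.sum()+.5
Q=[]
for v in range(va,vb):
    l,r=edges(v,292,312,-1),edges(v,330,350,1);p=[(ray(c,(u,v),44)[:2]-c["p"][:2]) for u in(l,r)]
    Q.append([p[0]@X,p[0]@Y,p[1]@Y])
Q=np.array(Q);f=np.polyfit(Q[:,0],Q[:,1:].mean(1),1);print("slot width",np.median(Q[:,2]-Q[:,1]).round(2),"centre y at x=0",f[1].round(2),"at x=17",np.polyval(f,17).round(2),"slope deg",np.degrees(f[0]).round(2))
zf=pz-36.9+8
for v in range(vf0,vf1):
    print(v,g[v,296:350].astype(int).tolist())
    print("foot z",zf,[ (ray(c,(u,v),zf)[:2]-c["p"][:2])@Y for u in (305,339.)])
E
python3 slot.py w3 160 240 249 253
```

```text
slot width 20.17 centre y at x=0 -1.61 at x=17 -1.66 slope deg -0.18
249 [175, 173, 173, 173, 172, 167, 153, 130, 118, 125, 138, 145, 146, 146, 146, 146, 146, 145, 146, 146, 145, 145, 145, 145, 146, 146, 146, 146, 146, 146, 146, 146, 146, 146, 146, 146, 146, 146, 146, 146, 146, 147, 153, 162, 171, 176, 177, 176, 174, 171, 170, 171, 172, 174]
foot z 60.80119260743428 [np.float64(-9.683905676519124), np.float64(8.484894709903633)]
250 [174, 173, 172, 172, 172, 167, 153, 130, 119, 128, 143, 150, 152, 152, 151, 152, 152, 151, 151, 151, 151, 151, 151, 151, 151, 151, 152, 152, 152, 152, 152, 152, 152, 151, 152, 152, 152, 152, 152, 152, 152, 153, 157, 166, 173, 176, 177, 176, 173, 171, 170, 171, 172, 174]
foot z 60.80119260743428 [np.float64(-9.69081174867771), np.float64(8.491014714063384)]
251 [174, 173, 172, 172, 172, 167, 153, 130, 118, 127, 143, 151, 153, 152, 152, 153, 152, 152, 152, 152, 152, 152, 153, 152, 152, 152, 153, 153, 153, 153, 153, 153, 153, 153, 153, 153, 153, 153, 153, 153, 154, 155, 159, 166, 173, 176, 177, 176, 173, 171, 170, 171, 172, 174]
foot z 60.80119260743428 [np.float64(-9.697727729551001), np.float64(8.4971435009355)]
252 [174, 173, 172, 172, 171, 167, 152, 130, 118, 127, 142, 151, 153, 152, 152, 152, 153, 152, 152, 152, 152, 152, 153, 153, 152, 152, 153, 153, 153, 153, 153, 153, 153, 153, 153, 153, 153, 153, 153, 153, 153, 155, 159, 166, 173, 176, 176, 175, 173, 171, 171, 171, 173, 174]
foot z 60.80119260743428 [np.float64(-9.704653640479597), np.float64(8.503281089439563)]
```

Foot centre is -0.6 (18.0 mm wide, as it should be) and slot centre -1.65, so I'll shift y by -1.0. Then lower in stages while watching the force.

Emit:
step_arm([
  [[0,-1,3,-0.1,-1],[0,-1,6,-0.1,-1],[0,-1,6,-0.1,-1],[0,-1,8,-0.1,-1],[0,-1,9,-0.1,-1],[0,-1,10,-0.1,-1],[0,-1,11,-0.1,-1],[0,-1,11,-0.1,-1]],
])

```text
t: 6.0
eef_pos: [602.7, 38.9, 77.7]
tcp_rot: [-3.141, -0.0, 1.795]
ft_force: [0.4, -0.2, -1.1]
opening: 0.145
grip_force: 30.0
```

Emit:
step_arm([
  [[0,0,1,0,-1],[0,0,2,0,-1],[0,0,3,0,-1],[0,0,4,0,-1],[0,0,5,0,-1],[0,0,6,0,-1],[0,0,7,0,-1],[0,0,7,0,-1]],
])

```text
t: 6.67
eef_pos: [602.8, 38.9, 70.9]
tcp_rot: [3.142, -0.0, 1.795]
ft_force: [-0.8, 0.5, -1.6]
opening: 0.149
grip_force: 30.0
```

Foot is at about 34, at the plate, with no side force. Now press gently.

Emit:
step_arm([
  [[0,0,1,0,-1],[0,0,2,0,-1],[0,0,3,0,-1],[0,0,4,0,-1],[0,0,4,0,-1],[0,0,4,0,-1]],
])

```text
t: 7.17
eef_pos: [602.9, 38.9, 67.3]
tcp_rot: [3.141, 0.0, 1.795]
ft_force: [-2.9, -0.1, 6.3]
opening: 0.145
grip_force: 30.0
```

Emit:
step_arm([
  [[0,0,1,0,-1],[0,0,2,0,-1],[0,0,2.6,0,-1],[0,0,2.6,0,-1],[0,0,2.6,0,-1],[0,0,2.6,0,-1]],
])

```text
t: 7.67
eef_pos: [602.9, 38.9, 64.9]
tcp_rot: [3.141, 0.0, 1.795]
ft_force: [-2.5, -0.0, 8.2]
opening: 0.149
grip_force: 30.0
```

Emit:
step_arm([
  [[0,0,0.6,0,-1],[0,0,0.6,3,-1],[0,0,0.6,6,-1],[0,0,0.6,9,-1],[0,0,0.6,12,-1],[0,0,0.6,12,-1]],
])

```text
t: 8.17
eef_pos: [603.9, 38.8, 64.7]
tcp_rot: [3.139, 0.0, 1.582]
ft_force: [0.7, -0.1, 9.3]
opening: 0.145
grip_force: 30.0
```

Emit:
step_arm([
  [[0,0,0,5,-1],[0,0,0,10,-1],[0,0,0,15,-1],[0,0,0,20,-1],[0,0,0,25,-1],[0,0,0,25,-1]],
])

```text
t: 8.67
eef_pos: [603.9, 38.8, 64.7]
tcp_rot: [3.139, -0.001, 1.144]
ft_force: [-0.5, 0.0, 9.8]
opening: 0.146
grip_force: 30.0
```

```bash
python3 -c "
from cell import env
s=env.state();print(s['ft_force'],s['moment'],s['eef_pos'],s['joints'],s['tcp_rot'])"
```

```text
[-0.53500027  0.0211197   9.78175772] [-0.20954271  0.1107133  -0.05730459] [603.92434848  38.78078268  64.74053193] [-4.49720846e-02  6.42731692e-01  1.74766636e+00 -4.24184549e-05
  7.48106056e-01  3.82118860e-01] [ 3.13871607e+00 -1.12481324e-03  1.14373805e+00]
```

Emit:
step_arm([
  [[0,0,0,5,-1],[0,0,0,10,-1],[0,0,0,15,-1],[0,0,0,20,-1],[0,0,0,25,-1],[0,0,0,30,-1],[0,0,0,30,-1]],
])

```text
t: 9.25
eef_pos: [603.9, 38.7, 64.7]
tcp_rot: [3.14, -0.002, 0.62]
ft_force: [0.8, -0.1, 9.6]
opening: 0.147
grip_force: 30.0
```

Emit:
step_arm([
  [[0,0,0,5,-1],[0,0,0,10,-1],[0,0,0,15,-1],[0,0,0,20,-1],[0,0,0,22.7,-1],[0,0,0,22.7,-1],[0,0,0,22.7,-1]],
])

```text
t: 9.83
eef_pos: [603.8, 38.7, 64.7]
tcp_rot: [3.141, -0.003, 0.229]
ft_force: [1.2, -0.5, 9.9]
opening: 0.146
grip_force: 30.0
```

```bash
python3 -c "
from cell import env
s=env.state();print(s['ft_force'],s['moment'],s['eef_pos'],s['joints'],s['tcp_rot'])"; python3 look.py w4
```

```text
[ 1.19356476 -0.54586978  9.88396767] [-0.23719552  0.16813364  0.00772397] [603.84217563  38.74492178  64.73829864] [-4.50365889e-02  6.42693877e-01  1.74776600e+00 -4.63080263e-05
  7.48215553e-01  1.29683290e+00] [ 3.14077297e+00 -2.79987827e-03  2.28961875e-01]
9.8333 [603.84  38.74  64.74] [ 3.1408e+00 -2.8000e-03  2.2900e-01] [-0.05  0.64  1.75 -0.    0.75  1.3 ]
cam [675.9  55.9 235.7]
```

View pics/w4.png

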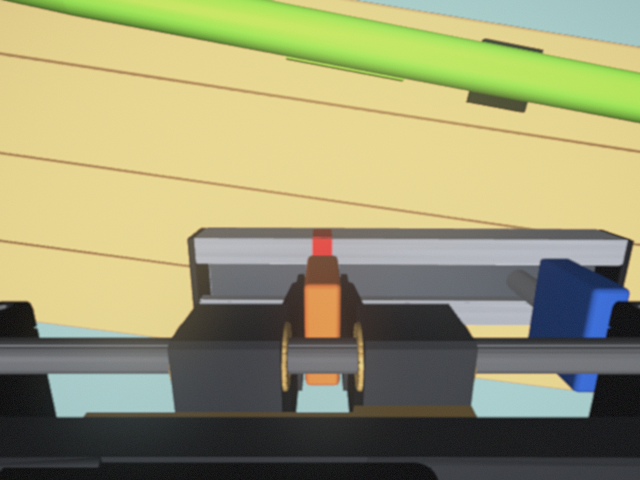

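The peg now stands crosswise at (322,310) on the red mark. I'll measure its offset across the rail: blade end face at rows 256-284, far rail edge at about 229, slot edge at about 264.

Run:
```python
from h import *
c=np.load("pics/w4.npz");g=cv2.imread("pics/w4.png").astype(float)
y=float(c["yaw"]);X=np.array([np.cos(y),np.sin(y)])
def edg(cols,a,b,ch=slice(0,3)):
    p=g[:,cols,:].mean(1)[:,ch].mean(1);d=abs(np.diff(p));j=a+int(np.argmax(d[a:b]));w=d[j-2:j+3];return (w@np.arange(j-2,j+3))/w.sum()+.5
def tx(u,v,z): return round((ray(c,(u,v),z)[:2]-c["p"][:2])@X,2)
t=edg(slice(314,332),275,292);b=edg(slice(314,332),250,262)
print("blade top edge",t,tx(322,t,64.7+35.1),"bottom edge",b,tx(322,b,64.7-2.9))
for cs in (slice(270,300),slice(350,380)):
    u=(cs.start+cs.stop)/2;o=edg(cs,223,240);s=edg(cs,258,270);print("u",u,"rail outer",o,tx(u,o,44),"slot",s,tx(u,s,44))
    print(g[224:305,cs,:].mean((1,2)).astype(int).tolist())
```

```text
blade top edge 283.9382926074853 19.81 bottom edge 255.15183987060252 19.02
u 285.0 rail outer 227.22312241277353 28.17 slot 263.9011331444759 8.66
[198, 199, 192, 161, 123, 107, 105, 107, 107, 106, 106, 105, 106, 115, 143, 170, 181, 184, 183, 184, 185, 187, 187, 186, 185, 184, 184, 183, 183, 181, 179, 178, 179, 181, 184, 185, 185, 185, 188, 182, 149, 119, 113, 113, 113, 113, 113, 112, 112, 112, 110, 108, 107, 107, 106, 106, 105, 104, 100, 97, 95, 93, 92, 91, 90, 88, 87, 86, 85, 84, 82, 79, 75, 72, 72, 83, 100, 106, 100, 83, 63]
u 365.0 rail outer 227.6990674318508 27.9 slot 263.860167589406 8.64
[198, 199, 196, 179, 140, 112, 106, 106, 107, 107, 107, 106, 106, 110, 133, 165, 180, 183, 183, 182, 183, 185, 186, 185, 184, 184, 185, 185, 185, 184, 182, 180, 179, 181, 183, 184, 184, 185, 186, 177, 146, 119, 113, 113, 114, 114, 113, 114, 113, 113, 113, 113, 113, 113, 113, 113, 113, 112, 110, 107, 105, 103, 102, 101, 100, 99, 98, 97, 96, 94, 93, 90, 83, 79, 77, 87, 110, 124, 120, 98, 70]
```

Emit:
step_arm([
  [[0.4,0,0,0,-1],[0.8,0,0,0,-1],[0.8,0,-1,0,-1],[0.8,0,-1.5,0,-1],[0.8,0,-2,0,-1],[0.8,0,-2.5,0,-1],[0.8,0,-3,0,-1],[0.8,0,-3,0,-1]],
])

```text
t: 10.55
eef_pos: [603.9, 38.8, 67.3]
tcp_rot: [3.141, -0.001, 0.229]
ft_force: [-0.5, -1.6, 7.3]
opening: 0.145
grip_force: 30.0
```

Emit:
step_arm([
  [[0,0,-0.5,0,-1],[0,0,-1,0,-1],[0,0,-1.5,0,-1],[0,0,-1.5,0,-1],[0,0,-1.5,0,-1]],
])

```text
t: 10.97
eef_pos: [603.9, 38.8, 68.6]
tcp_rot: [3.141, -0.001, 0.229]
ft_force: [-0.3, -2.0, 5.0]
opening: 0.142
grip_force: 30.0
```

Emit:
step_arm([
  [[0,0,-0.4,0,-1],[0,0,-0.8,0,-1],[0,0,-0.8,0,-1],[0,0,-0.8,0,-1]],
])

```text
t: 11.3
eef_pos: [603.9, 38.9, 69.2]
tcp_rot: [3.141, -0.001, 0.229]
ft_force: [0.7, -2.6, 4.2]
opening: 0.144
grip_force: 30.0
```

Emit:
step_arm([
  [[0,0,-0.3,0,-1],[0,0,-0.6,0,-1],[0,0,-0.6,0,-1],[0,0,-0.6,0,-1]],
])

```text
t: 11.63
eef_pos: [603.8, 39.0, 69.4]
tcp_rot: [3.141, -0.0, 0.229]
ft_force: [3.6, -4.2, -2.0]
opening: 0.148
grip_force: 30.0
```

The force fell away right at z = 69.4, which puts the underside 11.5 mm below the rail top, so the grooves are seated on the lips. Release, then back off upward.

Emit:
step_arm([
  [[0,0,0,0,0],[0,0,0,0,0],[0,0,0,0,0],[0,0,0,0,0],[0,0,0,0,0],[0,0,0,0,0]],
])

```text
t: 12.13
eef_pos: [603.5, 39.2, 69.6]
tcp_rot: [-3.141, 0.0, 0.229]
ft_force: [0.8, -0.0, 0.1]
opening: 0.482
grip_force: 0.0
```

Emit:
step_arm([
  [[0,0,-15,0,0],[0,0,-30,0,0],[0,0,-60,0,0],[-20,0,-95,0,0],[-40,0,-110,0,0],[-40,0,-110,0,0],[-40,0,-110,0,0],[-40,0,-110,0,0]],
])

```text
t: 12.8
eef_pos: [564.8, 30.0, 179.1]
tcp_rot: [-3.141, 0.0, 0.229]
ft_force: [-0.0, -0.0, -0.4]
opening: 0.498
grip_force: 0.0
```

```bash
python3 look.py w5; python3 peg.py w5 102.5|cat
python3 - <<'E'
from h import *
im=cv2.imread("pics/w5.png");t=env.read_camera("scene")
a=cv2.resize(im,(533,400));b=cv2.resize(t[180:300,230:360],None,fx=2,fy=2)
o=np.zeros((400,800,3),np.uint8);o[:,:533]=a;o[:240,533:793]=b;cv2.imwrite("pics/fin.png",o)
E
```

```text
12.8 [564.84  30.05 179.12] [-3.1414e+00  2.0000e-04  2.2920e-01] [-0.06  0.45  1.75  0.    0.95  1.28]
cam [637.4  47.2 349.9]
rect ((322.0, 190.5), (67.0, 20.0), 90.0) ctr [601.9  39. ] size [np.float64(12.4), np.float64(42.7)] blade deg -166.51 tool x deg 13.13
shift tool x,y 38.1 -0.3
```

View pics/fin.png

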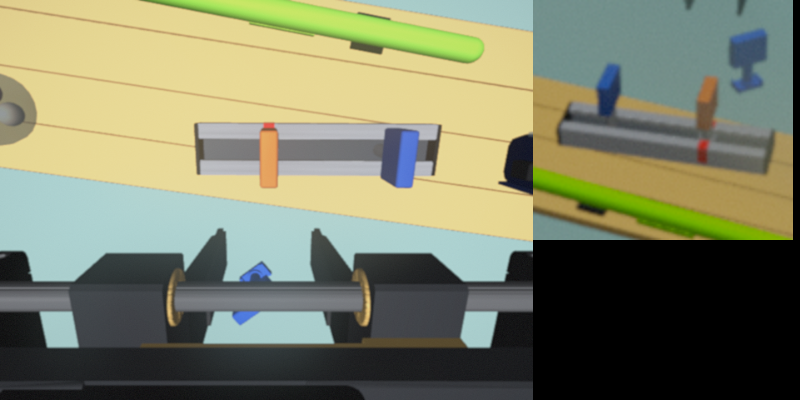

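The orange peg stands across the rail at the red marks, upright like the blue one. Its blade is at 13.5° against the rail's ~12.8°, centred within a few mm of the mark, and the bystanders look untouched. Handing in.

```bash
python3 -c "
from cell import env
print(env.job_done())"
```

```text
the job is handed in; nothing more can be done
None
```

The orange peg is locked across the rail at the red mark and released, upright, after about 13 s of robot time. I handed the job in, but it returned no verdict, so success rests on my own force, position and camera checks.

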